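# Change over the bench shaker's deck

### The job

Change over the bench shaker: throw its locking lever to the right-hand (load) notch so that the hold-down fingers stand clear, lift the vial clip plate off the deck and stand it upright on the worktop, then turn each tube carrier to match the studs and slide it fully down onto a station of its own, whichever you like. When all carriers lie flat on the deck, throw the lever back into the middle (run) notch, marked by a bar on the deck. Leave everything else where it stands.

Things in the scene. Friction and masses are not known exactly. Their poses are not given: they have to be found in the camera images.
- carrier_1: Tube carrier: aluminium base plate 76 (x) x 70 (y) x 8 mm with three 11 mm through holes at (-26,0), (22,22), (22,-22) mm; on its centre a grey grip post 20 x 20 mm, sides along x and y, top 100 mm up; two white cups 20 mm wide at (-21.5,+-22) mm, tops at 48 mm. About 0.16 kg. Origin: centre of the underside, z up. -x: the edge with the single hole and the cups.
- carrier_2: A tube carrier exactly like carrier_1, same origin and axes; two or three of the three are present, an absent one reads None.
- carrier_3: A tube carrier exactly like carrier_1, same origin and axes; two or three of the three are present, an absent one reads None.
- clip_plate: Vial clip plate, fitted on the middle station at the start: base plate, holes and grip post exactly like carrier_1's, but no cups; a white cross arm 64 mm along y with a small clip at each end, 37 to 56 mm up, goes through the post. About 0.16 kg. Origin and axes as carrier_1.
- station_1 (a point): Left station: point on the deck's top (30 mm above the worktop) where the centre of a carrier's underside comes to lie. Frame: x away from the robot, y left along the deck, z up. Three steel studs 7 mm wide at (-26,0), (22,22), (22,-22) mm: 12 mm straight, then a 5 mm taper. A carrier fits with its x and y along this frame's only, with 2 mm play, and slides down until flat on the deck.
- station_2 (a point): The middle station, exactly like station_1, 96 mm to its right; any carrier may go on any station.
- station_3 (a point): The right-hand station, exactly like station_1, 192 mm to its right; any carrier may go on any station.
- lever_pivot (a point): Pivot of the locking lever at the right-hand end of the deck, 35 mm above the worktop; frame parallel to the stations'. Two cheeks (tops 52 mm above the worktop) and, behind the stick, a toothed quadrant (top about 83 mm) stand beside it. To the right, a fixed monitor's screen reaches to about x = 0.38, y = -0.45, from 0.33 m up.
- lever_knob (a point): Centre of the lever's black knob, 85 mm from the pivot (120 mm above the worktop when upright): a cylinder 26 mm in diameter and 28 mm long, lying along the deck's x, to be pinched from above on its two flat ends or pushed from the side. The stick below is 10 mm thick.
- lever (a joint): Angle of the locking lever, rad: 0 upright, positive leaning to the robot's right (deck -y), stops at +-0.6. A spring pawl holds it in a notch: left about -0.45, middle 0 (run), right about +0.45 (load), each with play of about 0.05; let go between two it falls into the nearer. Passing a tooth takes about 5 N at the knob. It starts in the left or middle notch.
- run_mark (a point): Short dark bar on the deck's top in front of the lever, marking the middle (run) notch.
- load_mark (a point): Small dark ring on the deck's top in front of the lever, marking the right-hand (load) notch.
- bar_finger (a point): Middle one of three steel hold-down fingers on the locking bar along the rear edge of the deck, 96 mm apart, 10 mm wide, 11 to 16 mm above the deck; the lever moves them 30 mm a notch along y. With the lever in the right notch they stand in the gaps beside the stations; in the other notches they reach 5 mm over the rear edge of a seated base plate and bar the way down. Point: its middle.
- drop_bottle_1: Bystander, loose: small brown dropper bottle 29 mm wide, 62 mm high, among the carriers. Origin: centre of its underside.
- sample_pot_1: Bystander, loose: sample pot with screw cap, 46 mm wide, 55 mm high. Origin: centre of its underside. It stands left of the microscope, which is fixed (x 0.51 to 0.77, y 0.02 to 0.24) and whose eyepieces reach forward to x = 0.51 at y 0.08 to 0.19, 0.32 to 0.40 m above the worktop; an analyser 0.4 m high stands behind the lever, its front at about x = 0.6.
- marker_black: Bystander, loose: black marker pen 135 mm long, 17 mm thick, lying pointing away behind the deck. Origin: centre of its underside.
Things that resemble listed ones, but are neither listed nor needed, are in the scene too. Leave any orange look-alike of the carrier_2 alone.

How it is judged (in metres and radians):
On the way, in this order (a step that is already met when the one before it is completed fails the run):
1. The lever is in the right-hand (load) notch (value of joint lever above 0.35 rad), for 0.2 s.
2. Every carrier present lies seated on a station of its own and the clip plate stands on the worktop (((horizontal distance between carrier_1 and station_1 below 0.004 m and z of carrier_1 in the frame of station_1 below 0.003 m and angle between the x axis of carrier_1 and the x axis of station_1, either way round below 0.12 rad) or (horizontal distance between carrier_1 and station_2 below 0.004 m and z of carrier_1 in the frame of station_2 below 0.003 m and angle between the x axis of carrier_1 and the x axis of station_2, either way round below 0.12 rad) or (horizontal distance between carrier_1 and station_3 below 0.004 m and z of carrier_1 in the frame of station_3 below 0.003 m and angle between the x axis of carrier_1 and the x axis of station_3, either way round below 0.12 rad)) and angle between each of carrier_1, carrier_2, carrier_3's own z axis and vertical below 0.06 rad and linear speed of each of carrier_1, carrier_2, carrier_3, clip_plate below 0.02 m/s and ((horizontal distance between carrier_2 and station_1 below 0.004 m and z of carrier_2 in the frame of station_1 below 0.003 m and angle between the x axis of carrier_2 and the x axis of station_1, either way round below 0.12 rad) or (horizontal distance between carrier_2 and station_2 below 0.004 m and z of carrier_2 in the frame of station_2 below 0.003 m and angle between the x axis of carrier_2 and the x axis of station_2, either way round below 0.12 rad) or (horizontal distance between carrier_2 and station_3 below 0.004 m and z of carrier_2 in the frame of station_3 below 0.003 m and angle between the x axis of carrier_2 and the x axis of station_3, either way round below 0.12 rad)) and ((horizontal distance between carrier_3 and station_1 below 0.004 m and z of carrier_3 in the frame of station_1 below 0.003 m and angle between the x axis of carrier_3 and the x axis of station_1, either way round below 0.12 rad) or (horizontal distance between carrier_3 and station_2 below 0.004 m and z of carrier_3 in the frame of station_2 below 0.003 m and angle between the x axis of carrier_3 and the x axis of station_2, either way round below 0.12 rad) or (horizontal distance between carrier_3 and station_3 below 0.004 m and z of carrier_3 in the frame of station_3 below 0.003 m and angle between the x axis of carrier_3 and the x axis of station_3, either way round below 0.12 rad)) and height (world z) of clip_plate below 0.006 m and angle between clip_plate's own z axis and vertical below 0.08 rad), for 0.3 s.
3. The lever is in the middle (run) notch with the carriers seated (all of step 2 and value of joint lever between -0.1 and 0.1 rad and velocity of joint lever between -0.1 and 0.1 rad/s), for 0.3 s.
At the end, for the whole second after the job is handed in: Clip plate at rest on the worktop (within 6 mm of it, upright within 0.08 rad). Each carrier present at rest on a station (4 mm sideways, 3 mm above the deck, 0.12 rad in yaw, 0.06 rad in tilt at most). Lever at rest in the middle notch (within 0.1 rad of upright) (all of step 3); the robot touches nothing.
It fails at once if a bystander is shoved more than 6 cm away (distance of any of drop_bottle_1, sample_pot_1, marker_black from where it was at the start of the episode above 0.06 m).
It fails at once if the dropper bottle or the sample pot is knocked over (angle between any of drop_bottle_1, sample_pot_1's own z axis and vertical above 0.7 rad).
Of carrier_1, carrier_2, carrier_3 only 2 to 3 are there at a start; the rules pass over those that are not, and their reading is None.
At some moment in a run one of carrier_1, carrier_2, carrier_3 may be knocked a few centimetres aside while the robot is not near it.
Once in a run the grip may slacken for a moment while it holds something.
It also fails if it takes over 210 s, if anything falls off the work surface, if the arm or the gripper's body presses on something with over 40 N, if the wrist force passes 120 N, or if a joint passes its speed limit or range.

### The arm

A 6-joint arm with a two-finger parallel gripper is mounted at the origin on a cart in front of the work surface, level with it; the furniture and walls round the work are solid. World frame = base frame: x ahead of the robot, y to its left, z up, the work surface at z = 0. Lengths are in mm, angles in degrees, forces in N, time in s.
With the tool pointing down it reaches from about 300 to 850 mm from the base axis. Payload 4.2 kg.
Tool frame: the origin (TCP) lies midway between the tips of the shut fingers; the grasp point (between the pads) lies 19 mm behind it (pinch_z is the distance from the TCP to the grasp point, in mm); z points along the fingers, y is the line along which they close (so a half turn about z gives the same grasp; the last joint's range is limited). The gripper opens to 91 mm and grips with 3 to 60 N. Pads are 32 mm wide; open, the fingers measure 118 mm over their backs; the gripper's body (76 mm by 178 mm) begins 60 mm behind the grasp point.
Start: joints at [70.13, 18.312, 89.639, -0, 72.044, -1.146], TCP at [184.586, 544.584, 213.976] pointing down, gripper open.
Joint ranges: [-177.97, 177.97], [-48.28, 115.42], [12.27, 149.76], [-77.06, 257.06], [2.81, 150.46], [-146.56, 146.56]. Speed limits (degrees/s): [147.25, 147.25, 180, 180, 180, 180].

### API

Orientations are given as [roll, pitch, yaw] about the fixed x, y, z axes, in that order (R = Rz(yaw) Ry(pitch) Rx(roll)).
In Python, from workcell import * gives the robot as it stands.
- The arm moves only by the tool step_arm, never from a script. Its argument "steps" is a list of rows, each a list of 7 numbers: the turn, a rotation vector about the tool's x, y, z in degrees, then the shift along the tool's x, y, z in mm, then the opening, from 0 (shut) to 1 (fully open). In form: [[rx, ry, rz, x, y, z, hand], ...]. A call has exactly 8 rows; each row shifts and turns the commanded pose from where the row before left it, along the tool's axes as they then stand; what a row does not reach is not made up. A row lasts 1/8 s, in which the tool goes at most 62.5 mm and 10.7 degrees, less where a joint would pass 70% of its speed; a pose out of reach is approached as far as the arm can. A call is refused whole if a number of a shift passes 62.5 or a number of a turn 10.7, either way. A call with a gripper value outside its range is refused whole. The fingers move at their own pace and stop on an object; "force" is the grip in N (left out, the last holds). Time passes only in rows, so rows that do not move let the fingers close, or fill a call up. It gives the time, the measured TCP pose, the force, the opening and the grip force at its end, in the units of the state.
- state(): the state, without advancing time (a new reading comes with each control period).
- grab_frame(name): name is "scene" or "top"; returns a dict with "image" (480x640x3 uint8, blue, green, red), "fovy" (degrees; the focal length in pixels is half the picture's height over the tangent of half this angle, whatever the lens; pixels are square), "cx", "cy" (the principal point, pixels), "dist" ([k1, k2, p1, p2, k3] as OpenCV has them; the pictures are not rectified), "origin" and "rotation" of the camera in the world. Camera axes: x right, y down, z forward; pixel columns grow to the right and rows downward; lengths in mm; the calibration is good to about 2 mm. A picture is of the moment at which its call begins. There is no depth.
- job_done(): hands the job in; it is judged then, once.
The state is a dict: "time_s": time; "qpos": joint angles; "qvel": joint speeds; "effort": joint torques, N m; "ee_pos": TCP position; "ee_rot": TCP orientation; "force": force on the tool from outside, world axes, zero at the start; "torque": the same for the moment, N m; "gripper_width": finger opening in mm; "gripper_force": force on a finger pad.
Only numpy, scipy, OpenCV 4.12 (cv2) and the standard library are available. Lean on these libraries where they do the work, as an engineer would, in place of code of your own. Each camera call takes 0.05 s, during which the arm holds its last target. There are 200 camera calls.

## Working session

There is one attempt and no reset: what is moved stays moved. The work goes in short steps, Python scripts to look and compute and a tool call to move; the robot and the scene stay as the last step left them, time stands still between calls to the robot, and variables do not carry over. Pictures are saved under pics/ and viewed, at most 14 in all, crops included, and the job is handed in when it is done.

Besides the shell and the picture viewer there is one more tool, called as name([rows], argument=value, ...), one row to a line, values as JSON. step_arm: Moves the arm, as the interface text tells. Its arguments: {"type":"object","properties":{"steps":{"type":"array","items":{"type":"array","items":{"type":"number"}}},"force":{"type":"number"}},"required":["steps"]}

```bash
ls; mkdir -p pics; python3 - <<'E'
from workcell import *
import cv2
for n in("scene","top"):
    f=grab_frame(n); cv2.imwrite(f"pics/{n}0.png",f["image"]); print(n,{k:v for k,v in f.items() if k!="image"})
print(state())
E
```

```text
pics
scene {'fovy': 52.738895303184734, 'cx': 328.6649579205547, 'cy': 227.79431228678845, 'dist': array([0.01115162, 0.        , 0.        , 0.        , 0.        ]), 'origin': array([  45.50248388, 1092.74267707,  740.12407312]), 'rotation': array([-119.84060585,    0.36858792, -153.73351728])}
top {'fovy': 42.35153240647226, 'cx': 303.60425649707486, 'cy': 243.55766755728473, 'dist': array([0.02404432, 0.        , 0.        , 0.        , 0.        ]), 'origin': array([-362.62410796,  127.01727555, 1647.38031081]), 'rotation': array([-149.17998442,   -0.32103452,  -92.21783393])}
{'time_s': 0.1, 'qpos': array([ 7.01300403e+01,  1.83480365e+01,  8.96979829e+01, -3.78940925e-04,
        7.20437653e+01, -1.14662192e+00]), 'qvel': array([-0.1000178 , -0.03488379, -0.24483193,  0.06342272, -0.03401868,
        0.03126779]), 'effort': array([ 3.23235681e-04, -4.13332450e+01, -2.32512599e+01,  7.29032233e-02,
        4.21290763e-02, -6.34322487e-05]), 'ee_pos': array([184.4331382 , 544.15536872, 213.21347608]), 'ee_rot': array([-1.79910226e+02, -1.43645432e-03,  1.61276778e+02]), 'force': array([ 0.12333235,  0.08342953, -0.53102272]), 'torque': array([ 0.01994389,  0.01932124, -0.0379568 ]), 'gripper_force': 0.0, 'gripper_width': 91.25740276853334}
```

View pics/scene0.png

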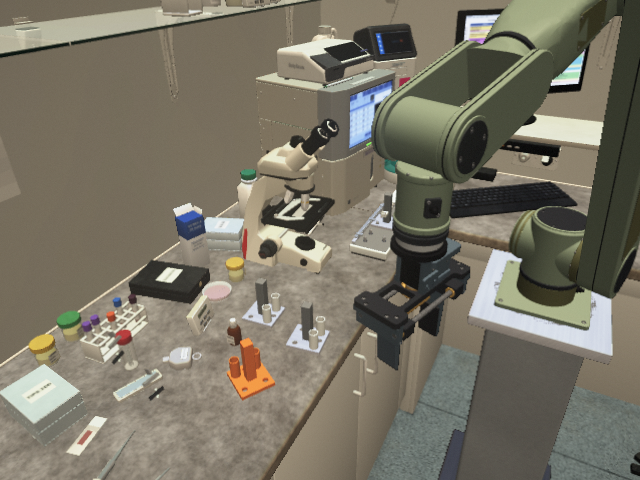

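View pics/top0.png

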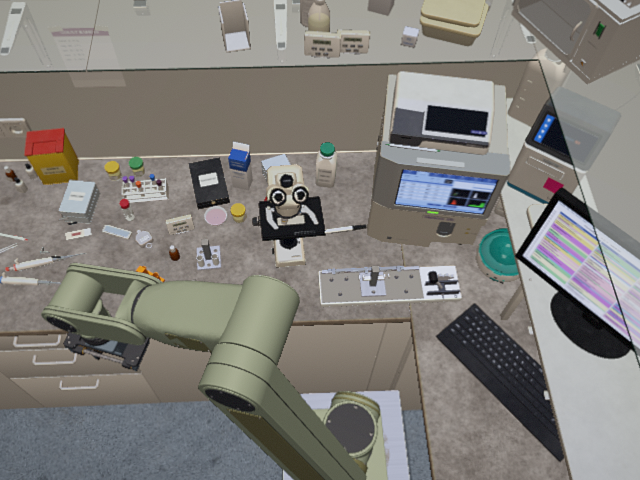

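The scene picture shows two grey carriers, at about (264,312) and (308,335). An orange look-alike sits at (249,370). The top picture shows the deck at (320-462, 265-303) with the clip plate at (374,280) and the lever at (440,280). The arm hides one carrier. I'll write helpers and look at an enlarged composite crop.

```bash
cat > h.py <<'E'
from workcell import *
import cv2, numpy as np
from scipy.spatial.transform import Rotation as Rn
class Cam:
    def __init__(s,f):
        s.img=f["image"]; s.o=np.array(f["origin"]); s.R=Rn.from_euler("xyz",f["rotation"],degrees=True).as_matrix()
        fl=240/np.tan(np.radians(f["fovy"]/2)); s.K=np.array([[fl,0,f["cx"]],[0,fl,f["cy"]],[0,0,1]]); s.d=np.array(f["dist"])
    def proj(s,P):
        P=(np.atleast_2d(P)-s.o)@s.R
        return cv2.projectPoints(P.reshape(-1,1,3).astype(float),np.zeros(3),np.zeros(3),s.K,s.d)[0].reshape(-1,2)
    def back(s,uv,z):
        n=cv2.undistortPoints(np.array(uv,float).reshape(-1,1,2),s.K,s.d).reshape(-1,2)
        r=np.c_[n,np.ones(len(n))]@s.R.T
        return s.o+r*((np.atleast_1d(z)-s.o[2])/r[:,2])[:,None]
def grab(n): return Cam(grab_frame(n))
def crop(img,x0,y0,x1,y1,k): return cv2.resize(img[y0:y1,x0:x1],None,fx=k,fy=k,interpolation=cv2.INTER_CUBIC)
E
python3 - <<'E'
from h import *
t=cv2.imread("pics/top0.png"); s=cv2.imread("pics/scene0.png")
a=crop(t,312,255,472,310,5)       # 800x275
b=crop(s,225,270,345,350,4)       # 480x320
c=crop(t,160,220,240,300,4)  #320x320
cv2.imwrite("pics/c1.png",np.vstack([a,np.hstack([b,c])]))
T=grab("top");S=grab("scene")
print(T.back([[208,255],[374,290]],0),S.back([[264,316],[308,339]],0))
E
```

```text
[[ 588.73901578  373.50050217    0.        ]
 [ 451.52738681 -122.60988381    0.        ]] [[5.73760520e+02 3.74112057e+02 0.00000000e+00]
 [4.44660524e+02 3.97121044e+02 1.13686838e-13]]
```

View pics/c1.png

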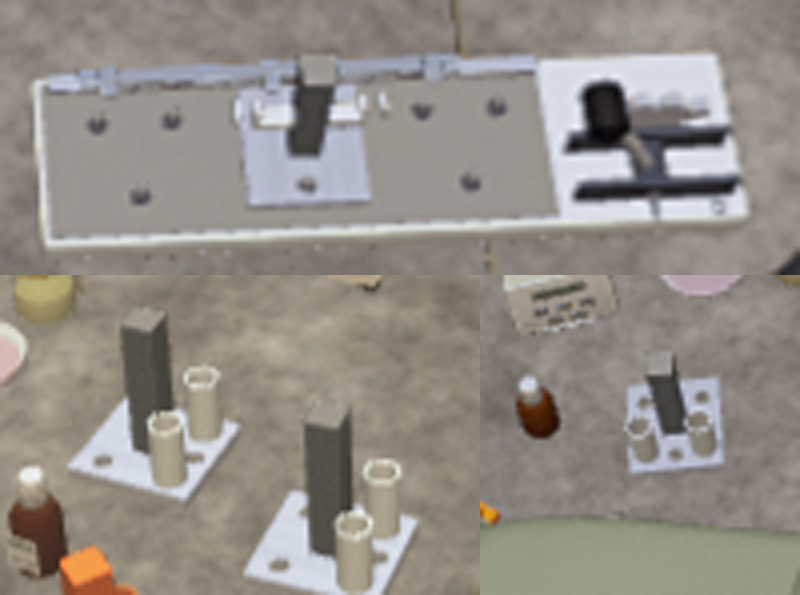

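The top crop shows the lever leaning left, with the knob at about (433,277) in the left notch. The run bar is at about (442.6,296) and the load ring at (455.6,296.6). Both grey carriers have their cups on the robot side, and only the orange piece is a look-alike. Next I fit the deck frame.

```bash
cat >> h.py <<'E'
from scipy.optimize import least_squares
STUD=np.array([[-26,0],[22,22],[22,-22]],float)
def fitpose(cams,loc,uvs,p0):
    "loc: list(per cam) of Nx3 local pts, uvs: pixel lists; pose x,y,yaw on z=0"
    def r(p):
        c,s=np.cos(p[2]),np.sin(p[2]); M=np.array([[c,-s,0],[s,c,0],[0,0,1]])
        return np.concatenate([(C.proj(np.array(L)@M.T+[p[0],p[1],0])-np.array(u)).ravel() for C,L,u in zip(cams,loc,uvs)])
    q=least_squares(r,p0,loss="soft_l1",f_scale=1.0); return q.x,r(q.x).reshape(-1,2)
E
python3 - <<'E'
from h import *
T=Cam(dict(grab_frame("top")))
g=cv2.cvtColor(T.img,cv2.COLOR_BGR2GRAY).astype(float)
cr=np.array([[140,197],[97,126],[172,122],[470,183],[423,111],[497,107]])/5+[312,255]
uv=[]
for u,v in cr:
    x,y=int(u)-4,int(v)-4; w=g[y:y+9,x:x+9]; b=np.median(w); W=np.clip(b-w-8,0,None)
    yy,xx=np.mgrid[y:y+9,x:x+9]; uv.append([(W*xx).sum()/W.sum(),(W*yy).sum()/W.sum()])
print(np.round(uv,2).tolist(),np.round(cr,1).tolist())
# local frame origin station_2; station1 y=+96, station3 y=-96 ; studs order: single, left(+y), right
L=lambda z:np.array([[a,b+o,z] for o in(96,-96) for a,b in STUD])
for z in(32,38,42):
    p,r=fitpose([T],[L(z)],[uv],[450,-122,0]); print(z,p.round(4),np.degrees(p[2]).round(2),r.round(2).tolist())
m=T.back([[442.6,296],[455.6,296.6]],30); k=T.back([[433,277]],111)
c,s=np.cos(p[2]),np.sin(p[2]);M=np.array([[c,-s],[s,c]])
print("marks",m,"knob",k,"local",(m[:,:2]-p[:2])@M,(k[:,:2]-p[:2])@M)
off=lambda q:[160+(q[0]-480)/4,220+(q[1]-275)/4]; offs=lambda q:[225+q[0]/4,270+(q[1]-275)/4]
S=grab("scene")
tA=[off(q) for q in[(627,385),(719,378),(724,463),(630,472),(662,364)]]
sA=[offs(q) for q in[(70,467),(185,499),(240,427),(147,319)]]
P=np.array([[38,35,8],[38,-35,8],[-38,-35,8],[-38,35,8],[0,0,100]])
print("A",*[x.round(3) for x in fitpose([T],[P],[tA],[580,370,0])],fitpose([S],[P[[0,3,2,4]]],[sA],[580,370,0]))
sB=[offs(q) for q in[(245,570),(418,521),(327,412)]]
print("B",fitpose([S],[P[[0,2,4]]],[sB],[450,397,0]))
E
```

```text
[[339.66, 294.07], [331.05, 279.7], [345.86, 278.87], [405.56, 291.25], [395.92, 276.86], [410.77, 276.21]] [[340.0, 294.4], [331.4, 280.2], [346.4, 279.4], [406.0, 291.6], [396.6, 277.2], [411.4, 276.4]]
32 [ 4.534670e+02 -1.128265e+02  1.220000e-02] 0.7 [[0.02, -0.05], [-0.16, -0.07], [-0.03, 0.13], [0.05, -0.07], [0.04, 0.01], [0.07, 0.03]]
38 [ 4.504282e+02 -1.119384e+02  1.250000e-02] 0.72 [[-0.1, 0.0], [-0.31, -0.07], [-0.13, 0.12], [0.18, -0.05], [0.13, -0.02], [0.21, -0.01]]
42 [ 4.484020e+02 -1.113458e+02  1.270000e-02] 0.73 [[-0.17, 0.03], [-0.41, -0.08], [-0.19, 0.11], [0.27, -0.04], [0.19, -0.05], [0.31, -0.03]]
marks [[ 410.41444586 -314.56257552   30.        ]
 [ 407.18934046 -351.80453197   30.        ]] knob [[ 431.27222617 -274.71041069  111.        ]] local [[ -40.56398578 -202.7182353 ]
 [ -44.26155235 -239.91625443]] [[ -19.20203283 -163.13403381]]
A [5.75706e+02 3.69255e+02 7.40000e-02] [[ 0.243  0.229]
 [ 0.164 -0.163]
 [ 0.012  0.193]
 [ 0.117  0.186]
 [-0.58  -0.476]] (array([5.73721609e+02, 3.72162405e+02, 6.53687437e-02]), array([[-0.29295523, -0.00743229],
       [ 0.21925919,  0.37310687],
       [ 0.64037554, -0.16939814],
       [-0.50480121, -0.28865897]]))
B (array([4.42325640e+02, 4.00442743e+02, 1.06694749e-01]), array([[-0.7441618 ,  0.28838078],
       [ 0.50547972, -0.29647818],
       [ 0.15748792, -0.07510411]]))
```

Deck frame: station_2 is at about (450,-112) with yaw 0.7°. The pivot is near (433,-315) and the knob near (432,-276,111). I'll push the knob from its left with shut fingers, using a small planner that turns targets into rows.

```bash
cat > plan.py <<'E'
import sys,json
from h import *
# usage: plan.py x y z yaw nrows hand  -> rows from the measured pose, tool-down, translation applied before turn
def plan(tgt,yaw,n,hand,pos=None,R=None):
    s=state(); pos=np.array(s["ee_pos"]) if pos is None else pos; R=Rn.from_euler("xyz",s["ee_rot"],degrees=True) if R is None else R
    Rt=Rn.from_euler("xyz",[180,0,yaw],degrees=True); rv=(R.inv()*Rt).as_rotvec(degrees=True)
    rows=[];p=pos.copy();C=R
    for i in range(n):
        d=C.inv().apply((np.array(tgt)-p)/(n-i)).round(1); t=((C.inv()*Rt).as_rotvec(degrees=True)/(n-i)).round(1)
        p=p+C.apply(d); C=C*Rn.from_rotvec(t,degrees=True); rows.append([*t.tolist(),*d.tolist(),hand])
    print("end",p.round(1)); 
    for r in rows: print([round(v+0.0,1) for v in r],end=",\n")
if __name__=="__main__":
    a=list(map(float,sys.argv[1:])); plan(a[:3],a[3],int(a[4]),a[5])
E
python3 plan.py 430 -222 210 90 16 0
```

```text
end [ 430. -222.  210.]
[0.0, 0.0, 4.5, -29.9, -40.4, 0.3, 0.0],
[0.0, 0.0, 4.5, -33.0, -38.0, 0.2, 0.0],
[0.0, 0.0, 4.4, -35.9, -35.3, 0.3, 0.0],
[0.0, 0.0, 4.5, -38.5, -32.4, 0.2, 0.0],
[0.0, 0.0, 4.4, -40.9, -29.3, 0.3, 0.0],
[0.0, 0.0, 4.5, -43.0, -26.1, 0.2, 0.0],
[0.0, 0.0, 4.4, -44.9, -22.6, 0.3, 0.0],
[0.0, 0.0, 4.5, -46.5, -19.1, 0.2, 0.0],
[0.0, 0.0, 4.4, -47.9, -15.4, 0.3, 0.0],
[0.0, 0.0, 4.5, -48.9, -11.7, 0.2, 0.0],
[0.0, 0.0, 4.4, -49.7, -7.8, 0.3, 0.0],
[0.0, 0.0, 4.5, -50.1, -3.9, 0.2, 0.0],
[0.0, 0.0, 4.4, -50.3, 0.0, 0.3, 0.0],
[0.0, 0.0, 4.5, -50.2, 3.8, 0.2, 0.0],
[0.0, 0.0, 4.4, -49.7, 7.8, 0.3, 0.0],
[0.0, 0.0, 4.5, -48.9, 11.6, 0.2, 0.0],
```

step_arm([
  [0,0,4.5,-30,-40,0,0],
  [0,0,4.5,-33,-38,0,0],
  [0,0,4.5,-36,-35,0,0],
  [0,0,4.5,-38,-32,0,0],
  [0,0,4.5,-41,-29,0,0],
  [0,0,4.5,-43,-26,0,0],
  [0,0,4.5,-45,-23,0,0],
  [0,0,4.5,-46,-19,0,0],
])

```text
time_s: 1.3
ee_pos: [306.9, 161.1, 214.2]
ee_rot: [179.9, 0.0, 125.2]
force: [0.8, -0.2, 0.4]
gripper_width: 14.2
gripper_force: 0.0
```

step_arm([
  [0,0,4.5,-48,-15,0,0],
  [0,0,4.5,-49,-12,0,0],
  [0,0,4.5,-50,-8,0,0],
  [0,0,4.5,-50,-4,0,0],
  [0,0,4.5,-50,0,0,0],
  [0,0,4.5,-50,4,0,0],
  [0,0,4.5,-50,8,0,0],
  [0,0,4.5,-49,12,0,0],
])

```text
time_s: 2.3
ee_pos: [427.1, -223.5, 214.0]
ee_rot: [180.0, -0.0, 89.1]
force: [0.4, 0.5, 0.4]
gripper_width: 0.4
gripper_force: 0.0
```

```bash
python3 plan.py 430 -222 103 90 8 0; python3 - <<'E'
from h import *
t=grab("top");s=grab("scene"); 
cv2.imwrite("pics/c2.png",np.vstack([np.hstack([crop(t.img,120,210,250,310,3),crop(s.img,225,270,345,370,3)]),crop(t.img,312,255,442,305,5)[:, :750]]) if 0 else np.hstack([crop(t.img,120,220,240,320,3),crop(s.img,220,250,340,350,3)]))
E
```

```text
end [ 430. -222.  103.]
[0.0, 0.0, -0.1, 0.2, 0.4, 13.9, 0.0],
[0.0, 0.0, -0.1, 0.2, 0.3, 13.9, 0.0],
[0.0, 0.0, -0.1, 0.2, 0.4, 13.9, 0.0],
[0.0, 0.0, -0.1, 0.2, 0.3, 13.9, 0.0],
[0.0, 0.0, -0.1, 0.2, 0.4, 13.8, 0.0],
[0.0, 0.0, -0.1, 0.2, 0.3, 13.9, 0.0],
[0.0, 0.0, -0.2, 0.2, 0.4, 13.8, 0.0],
[0.0, 0.0, -0.1, 0.2, 0.3, 13.9, 0.0],
```

View pics/c2.png

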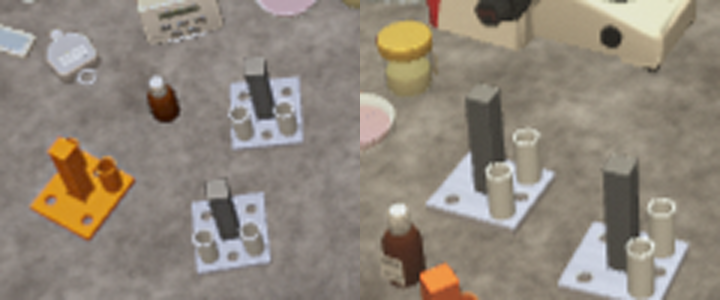

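Only two grey carriers are present, at top pixels of about (208,258) and (196,297). The piece at (148,283) is orange and gets left alone. Now I lower and push the lever to the right.

step_arm([
  [0,0,0,0,0,14,0],
  [0,0,0,0,1,14,0],
  [0,0,0,0,1,14,0],
  [0,0,0,0,1,14,0],
  [0,0,0,0,0,14,0],
  [0,0,0,0,0,14,0],
  [0,0,0,0,0,14,0],
  [0,0,0,0,0,13,0],
])

```text
time_s: 3.4
ee_pos: [429.8, -221.9, 102.0]
ee_rot: [-180.0, -0.0, 89.3]
force: [-0.4, -0.1, -0.1]
gripper_width: 0.5
gripper_force: 0.0
```

step_arm([
  [0,0,0,-12,0,0,0],
  [0,0,0,-12,0,0,0],
  [0,0,0,-12,0,0,0],
  [0,0,0,-12,0,0,0],
  [0,0,0,-12,0,0,0],
  [0,0,0,-12,0,0,0],
  [0,0,0,-12,0,0,0],
  [0,0,0,-12,0,0,0],
])

```text
time_s: 4.4
ee_pos: [428.4, -319.3, 102.8]
ee_rot: [-180.0, 0.1, 89.3]
force: [0.9, -0.2, 0.1]
gripper_width: 0.4
gripper_force: 0.0
```

step_arm([
  [0,0,0,-3,0,0,0],
  [0,0,0,-2,0,0,0],
  [0,0,0,0,0,0,0],
  [0,0,0,15,0,0,0],
  [0,0,0,30,0,-30,0.2],
  [0,0,0,40,0,-40,0.5],
  [0,0,0,45,0,-40,1],
  [0,0,0,45,0,0,1],
])

```text
time_s: 5.4
ee_pos: [432.1, -146.3, 216.2]
ee_rot: [179.6, 0.1, 89.3]
force: [-0.2, -0.1, 0.4]
gripper_width: 37.5
gripper_force: 0.0
```

```bash
python3 - <<'E'
from h import *
t=grab("top");s=grab("scene")
cv2.imwrite("pics/c3.png",np.vstack([crop(t.img,312,255,472,310,5),cv2.copyMakeBorder(crop(s.img,345,180,465,260,4),0,0,0,320,0)]))
E
```

```text
(no output)
```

View pics/c3.png

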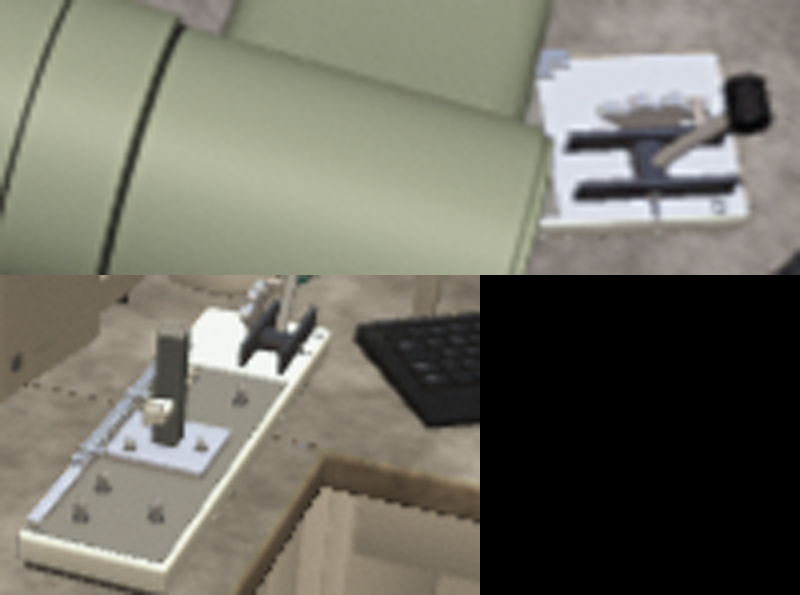

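The knob is now at about (461,276), leaning right. The bar fingers have shifted. I'll check the knob position, refine the deck frame from both pictures, and plan the clip plate grasp.

```bash
python3 - <<'E'
from h import *
t=grab("top");s=grab("scene")
print("knob",t.back([[461.4,275.6]],111))
o=lambda q:[345+q[0]/4,180+(q[1]-275)/4]
# scene: clip plate corners (z 38): near-left-ish etc. ; post top z130
sc=[o(q) for q in[(228,430),(205,475),(107,460),(172,334)]]
print("scene back", s.back(sc,[38,38,38,130]).round(1).tolist())
# top (first pic): clip plate corners & post top
T0=[[312+q[0]/5,255+q[1]/5] for q in[(240,100),(371,203),(248,206),(319,67)]]
print("top back", t.back(T0,[38,38,38,130]).round(1).tolist())
st=[o(q) for q in[(81,515),(103,485),(156,515),(240,398)]]
print("studs scene z38", s.back(st,38).round(1).tolist())
E
python3 plan.py 450 -112 220 180 10 1
```

```text
knob [[ 432.88739538 -354.79660288  111.        ]]
scene back [[416.6, -147.2, 38.0], [409.7, -75.8, 38.0], [481.5, -65.6, 38.0], [450.5, -103.8, 130.0]]
top back [[483.2, -80.5, 38.0], [413.6, -150.2, 38.0], [414.2, -79.2, 38.0], [454.0, -114.4, 130.0]]
studs scene z38 [[468.9, 14.4, 38.0], [470.6, -30.7, 38.0], [421.9, -8.3, 38.0], [425.0, -200.3, 38.0]]
end [ 450. -112.  220.]
[0.0, 0.0, -9.1, 3.5, 1.9, -0.7, 1.0],
[0.0, 0.0, -9.1, 3.2, 2.5, -0.7, 1.0],
[0.0, 0.0, -9.0, 2.7, 2.9, -0.7, 1.0],
[0.0, 0.0, -9.1, 2.2, 3.3, -0.7, 1.0],
[0.0, 0.0, -9.0, 1.7, 3.6, -0.7, 1.0],
[0.0, 0.0, -9.1, 1.1, 3.8, -0.7, 1.0],
[0.0, 0.0, -9.0, 0.5, 4.0, -0.7, 1.0],
[0.0, 0.0, -9.1, -0.2, 4.0, -0.7, 1.0],
[0.0, 0.0, -9.0, -0.8, 3.9, -0.7, 1.0],
[0.0, 0.0, -9.1, -1.4, 3.8, -0.7, 1.0],
```

Knob at y≈-355 gives about 0.49 rad, so the lever is in the load notch. Next I grasp the clip plate above its cross arm, closing along y.

step_arm([
  [0,0,-9,3.5,2,0,1],
  [0,0,-9,3,2.5,0,1],
  [0,0,-9,3,3,0,1],
  [0,0,-9,2,3,0,1],
  [0,0,-9,2,3.5,0,1],
  [0,0,-9,1,4,0,1],
  [0,0,-9,0.5,4,0,1],
  [0,0,-9,0,4,0,1],
])

```text
time_s: 6.6
ee_pos: [446.2, -120.9, 212.3]
ee_rot: [-180.0, -0.1, 161.5]
force: [-0.1, 0.2, -0.1]
gripper_width: 91.2
gripper_force: 0.0
```

step_arm([
  [0,0,-9,-1,4,0,1],
  [0,0,-9,-1,4,0,1],
  [0,0,0,0,0,20,1],
  [0,0,0,0,0,20,1],
  [0,0,0,0,0,20,1],
  [0,0,0,0,0,20,1],
  [0,0,0,0,0,10,1],
  [0,0,0,0,0,0,1],
])

```text
time_s: 7.6
ee_pos: [449.8, -113.1, 122.3]
ee_rot: [180.0, -0.1, 179.2]
force: [-0.7, 0.3, -0.2]
gripper_width: 91.5
gripper_force: 0.0
```

```bash
python3 plan.py 450 -112 93 180.7 5 1
```

```text
end [ 450. -112.   93.]
[0.0, 0.0, -0.3, 0.0, 0.2, 5.9, 1.0],
[0.0, 0.0, -0.3, 0.0, 0.2, 5.8, 1.0],
[0.0, 0.0, -0.3, -0.1, 0.2, 5.9, 1.0],
[0.0, 0.0, -0.3, -0.1, 0.3, 5.8, 1.0],
[0.0, -0.1, -0.3, 0.0, 0.2, 5.9, 1.0],
```

step_arm([
  [0,0,-0.5,0,0,10,1],
  [0,0,-0.5,0,0,10,1],
  [0,0,-0.5,0,0,9,1],
  [0,0,0,0,0,0,0],
  [0,0,0,0,0,0,0],
  [0,0,0,0,0,0,0],
  [0,0,0,0,0,0,0],
  [0,0,0,0,0,0,0],
], force=6)

```text
time_s: 8.6
ee_pos: [450.3, -112.7, 94.1]
ee_rot: [-180.0, 0.0, -179.2]
force: [0.6, 0.7, 0.2]
gripper_width: 44.4
gripper_force: 0.0
```

step_arm([
  [0,0,0,0,0,0,0],
  [0,0,0,0,0,0,0],
  [0,0,0,0,0,0,0],
  [0,0,0,0,0,0,0],
  [0,0,0,0,0,0,0],
  [0,0,0,0,0,0,0],
  [0,0,0,0,0,0,0],
  [0,0,0,0,0,0,0],
])

```text
time_s: 9.6
ee_pos: [450.2, -112.7, 93.9]
ee_rot: [180.0, -0.0, -179.2]
force: [0.5, -0.8, -2.0]
gripper_width: 19.8
gripper_force: 6.0
```

```bash
python3 - <<'E'
from h import *
s=state();print(s["ee_pos"],s["force"],s["torque"],s["gripper_width"],s["gripper_force"])
t=grab("top");s=grab("scene")
cv2.imwrite("pics/c4.png",np.hstack([crop(t.img,320,230,430,310,4)[:,:400],crop(s.img,330,180,430,260,4)]))
E
```

```text
[ 450.22623929 -112.69706991   93.87825684] [ 0.47886085 -0.8394177  -1.95192704] [-0.07913481  0.00743938  0.00975817] 19.802709857782087 5.999958962202072
```

View pics/c4.png

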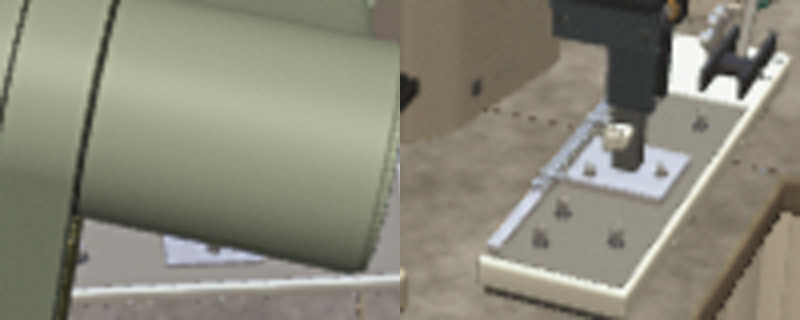

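The top view is mostly hidden. The scene crop shows the fingers holding the clip plate's post near (628,110), above the white arm. The closing barely loaded the arm, so station_2 is at y≈-112.7. Next I feel the play along x with a firmer grip.

step_arm([
  [0,0,0,0,0,0,0],
  [0,0,0,0,0,0,0],
  [0,0,0,-1,0,0,0],
  [0,0,0,-1,0,0,0],
  [0,0,0,-1,0,0,0],
  [0,0,0,0,0,0,0],
  [0,0,0,0,0,0,0],
  [0,0,0,0,0,0,0],
], force=25)

```text
time_s: 10.7
ee_pos: [452.5, -112.6, 93.9]
ee_rot: [180.0, -0.1, -179.2]
force: [-4.8, -1.2, 4.6]
gripper_width: 19.9
gripper_force: 25.0
```

step_arm([
  [0,0,0,1,0,0,0],
  [0,0,0,1,0,0,0],
  [0,0,0,1,0,0,0],
  [0,0,0,1,0,0,0],
  [0,0,0,1,0,0,0],
  [0,0,0,1,0,0,0],
  [0,0,0,0,0,0,0],
  [0,0,0,0,0,0,0],
])

```text
time_s: 11.7
ee_pos: [448.0, -112.8, 94.0]
ee_rot: [-180.0, 0.1, -179.2]
force: [1.9, 0.8, -3.8]
gripper_width: 19.9
gripper_force: 25.0
```

Both stops are felt about 3 mm either way, so the station centre is at TCP x≈449.8 for this grip. Lift off and carry to the worktop at about (420,150).

step_arm([
  [0,0,0,-1.5,0,-8,0],
  [0,0,0,0,0,-15,0],
  [0,0,0,0,0,-25,0],
  [0,0,0,0,0,-35,0],
  [0,0,0,0,0,-40,0],
  [0,0,0,5,40,0,0],
  [0,0,0,5,45,0,0],
  [0,0,0,5,45,0,0],
], force=30)

```text
time_s: 12.7
ee_pos: [430.6, 18.0, 217.4]
ee_rot: [-180.0, -0.1, -179.3]
force: [-0.5, 0.6, -0.9]
gripper_width: 19.8
gripper_force: 30.0
```

step_arm([
  [0,0,0,5,45,0,0],
  [0,0,0,5,45,0,0],
  [0,0,0,5,42,0,0],
  [0,0,0,0,0,25,0],
  [0,0,0,0,0,35,0],
  [0,0,0,0,0,35,0],
  [0,0,0,0,0,20,0],
  [0,0,0,0,0,10,0],
])

```text
time_s: 13.7
ee_pos: [414.0, 148.3, 91.2]
ee_rot: [-179.9, -0.2, -179.2]
force: [-0.1, 0.4, -0.8]
gripper_width: 19.9
gripper_force: 30.0
```

step_arm([
  [0,0,0,0,0,10,0],
  [0,0,0,0,0,10,0],
  [0,0,0,0,0,4,0],
  [0,0,0,0,0,1.5,0],
  [0,0,0,0,0,1,0],
  [0,0,0,0,0,1,0],
  [0,0,0,0,0,0,0],
  [0,0,0,0,0,0,0],
])

```text
time_s: 14.7
ee_pos: [415.3, 148.9, 64.5]
ee_rot: [180.0, 0.0, -179.2]
force: [0.2, -0.7, -1.0]
gripper_width: 20.0
gripper_force: 30.0
```

step_arm([
  [0,0,0,0,0,0.5,0.5],
  [0,0,0,0,0,0,1],
  [0,0,0,0,0,0,1],
  [0,0,0,0,0,-10,1],
  [0,0,0,0,0,-40,1],
  [0,0,0,0,0,-50,1],
  [0,0,0,20,0,-50,1],
  [0,0,0,20,0,-30,1],
])

```text
time_s: 15.7
ee_pos: [375.4, 148.5, 247.2]
ee_rot: [179.9, 0.2, -179.2]
force: [0.1, 0.0, 0.2]
gripper_width: 91.1
gripper_force: 0.0
```

```bash
python3 - <<'E'
from h import *
t=grab("top");s=grab("scene")
cv2.imwrite("pics/t5.png",t.img);cv2.imwrite("pics/s5.png",s.img)
cv2.imwrite("pics/c5.png",np.hstack([crop(t.img,160,230,290,330,3),crop(s.img,240,260,360,360,3)]))
E
```

```text
(no output)
```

View pics/c5.png

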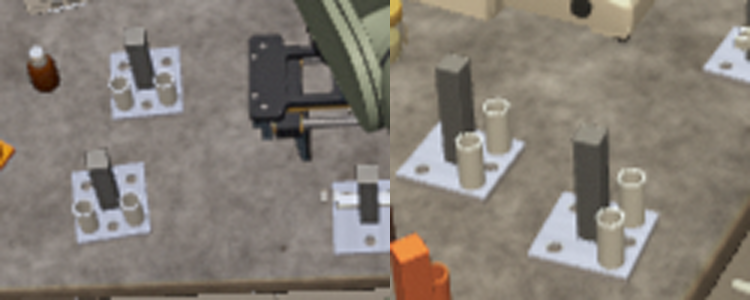

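The clip plate stands upright at the lower right of the top crop. Carriers A (145,80) and B (110,200) are unmoved. Fitting their poses.

```bash
python3 - <<'E'
from h import *
t=grab("top");s=grab("scene")
P=np.array([[38,35,8],[38,-35,8],[-38,-35,8],[-38,35,8],[0,0,100]],float)
a=lambda L:[[160+x/3,230+y/3] for x,y in L]; b=lambda L:[[240+(x-390)/3,260+y/3] for x,y in L]
B=a([(71,173),(144,164),(149,233),(78,242),(97,155)]);A=a([(109,55),(178,47),(183,111),(112,118),(137,34)])
Bs=b([(530,249),(627,275),(659,210),(591,131)]);As=b([(397,172),(487,197),(525,144),(454,62)])
I=[0,3,2,4]
for n,x,y,p0 in(("A",A,As,[575,370,.07]),("B",B,Bs,[442,400,.1])):
    for f in(fitpose([t],[P],[x],p0),fitpose([s],[P[I]],[y],p0),fitpose([t,s],[P,P[I]],[x,y],p0)): print(n,f[0].round(3),np.abs(f[1]).max().round(2))
E
python3 plan.py 446 397 220 186 8 1
```

```text
A [5.75781e+02 3.69858e+02 9.20000e-02] 0.95
A [5.74259e+02 3.71160e+02 8.20000e-02] 0.69
A [5.75176e+02 3.70241e+02 8.90000e-02] 1.12
B [4.4246e+02 3.9894e+02 1.1700e-01] 1.25
B [4.43278e+02 3.97671e+02 1.23000e-01] 0.76
B [4.42842e+02 3.98430e+02 1.22000e-01] 1.12
end [446. 397. 220.]
[0.0, 0.0, -0.7, -9.3, 31.0, 3.1, 1.0],
[0.0, 0.0, -0.6, -9.6, 30.8, 3.1, 1.0],
[0.0, 0.0, -0.7, -10.0, 30.7, 3.1, 1.0],
[0.0, 0.0, -0.6, -10.3, 30.6, 3.1, 1.0],
[0.0, 0.0, -0.7, -10.7, 30.5, 3.1, 1.0],
[0.0, 0.0, -0.6, -11.0, 30.4, 3.1, 1.0],
[0.0, 0.1, -0.7, -11.4, 30.3, 3.1, 1.0],
[0.0, 0.0, -0.6, -11.7, 30.1, 3.0, 1.0],
```

Poses: B is at (442.8, 398.4) with yaw 7°, A at (575.2, 370.2) with yaw 5.1°. For B I first close along its x to centre it, then turn 90° and grip along its y.

```bash
python3 plan.py 443 398.4 200 97 10 1
```

```text
end [443.  398.4 200. ]
[0.0, 0.0, 8.4, -7.1, 24.9, 4.5, 1.0],
[0.0, 0.0, 8.4, -3.4, 25.7, 4.5, 1.0],
[0.0, 0.0, 8.4, 0.4, 25.9, 4.5, 1.0],
[0.0, 0.0, 8.4, 4.2, 25.6, 4.5, 1.0],
[0.0, 0.0, 8.4, 7.9, 24.7, 4.4, 1.0],
[0.0, 0.0, 8.4, 11.4, 23.3, 4.5, 1.0],
[0.0, 0.0, 8.3, 14.6, 21.4, 4.4, 1.0],
[0.0, 0.0, 8.4, 17.6, 19.0, 4.5, 1.0],
[0.1, 0.0, 8.3, 20.1, 16.2, 4.4, 1.0],
[0.0, 0.0, 8.4, 22.3, 13.2, 4.5, 1.0],
```

step_arm([
  [0,0,8.4,-7,25,4,1],
  [0,0,8.4,-3.5,25.5,4,1],
  [0,0,8.4,0.5,26,4,1],
  [0,0,8.4,4,25.5,4,1],
  [0,0,8.4,8,24.5,4,1],
  [0,0,8.4,11.5,23.5,4,1],
  [0,0,8.4,14.5,21.5,4,1],
  [0,0,8.4,17.5,19,4,1],
])

```text
time_s: 16.9
ee_pos: [429.7, 348.7, 209.6]
ee_rot: [-179.8, 0.1, 113.3]
force: [0.1, -0.0, 0.0]
gripper_width: 91.0
gripper_force: 0.0
```

step_arm([
  [0,0,8.4,20,16,4,1],
  [0,0,8.4,22.5,13,4,1],
  [0,0,0,0,0,0,1],
  [0,0,0,0,0,20,1],
  [0,0,0,0,0,30,1],
  [0,0,0,0,0,30,1],
  [0,0,0,0,0,10,1],
  [0,0,0,0,0,0,1],
])

```text
time_s: 17.9
ee_pos: [442.7, 397.4, 113.4]
ee_rot: [-179.9, 0.1, 96.8]
force: [0.5, 0.6, 0.5]
gripper_width: 91.4
gripper_force: 0.0
```

```bash
python3 plan.py 443 398.4 62 97 4 1; python3 - <<'E'
from h import *
t=grab("top");s=grab("scene")
cv2.imwrite("pics/c6.png",np.hstack([crop(t.img,160,230,260,330,4),crop(s.img,240,260,340,360,4)]))
E
```

```text
end [443.  398.4  62. ]
[0.0, 0.0, -0.1, 0.2, 0.1, 12.9, 1.0],
[0.0, 0.0, 0.0, 0.3, 0.1, 12.8, 1.0],
[0.0, 0.0, -0.1, 0.2, 0.1, 12.9, 1.0],
[-0.1, 0.1, 0.0, 0.3, 0.2, 12.8, 1.0],
```

View pics/c6.png

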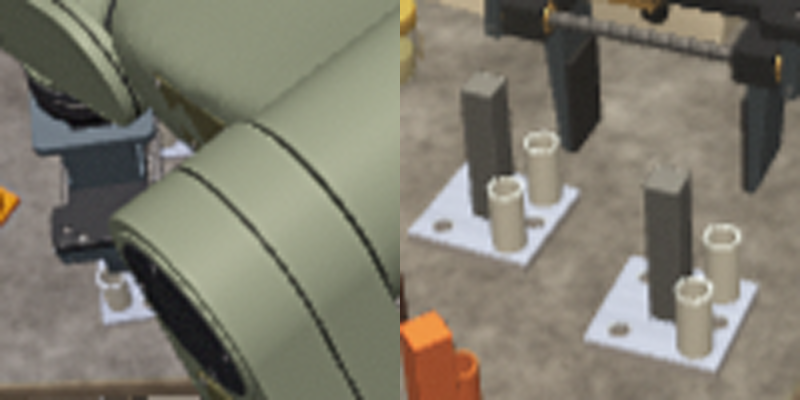

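The scene crop shows the two open fingers at (577,130) and (765,170), straddling B's post top at (668,180). Alignment is good, so descend and close lightly.

step_arm([
  [0,0,0,0.5,0.5,15,1],
  [0,0,0,0.5,0,20,1],
  [0,0,0,0,0,12,1],
  [0,0,0,0,0,4,1],
  [0,0,0,0,0,0,0],
  [0,0,0,0,0,0,0],
  [0,0,0,0,0,0,0],
  [0,0,0,0,0,0,0],
], force=8)

```text
time_s: 19.0
ee_pos: [443.4, 399.3, 63.3]
ee_rot: [180.0, -0.0, 96.8]
force: [-0.1, -0.6, -0.4]
gripper_width: 53.7
gripper_force: 0.0
```

step_arm([
  [0,0,0,0,0,0,0],
  [0,0,0,0,0,0,0],
  [0,0,0,0,0,0,0],
  [0,0,0,0,0,0,0],
  [0,0,0,0,0,0,0],
  [0,0,0,0,0,0,0],
  [0,0,0,0,0,0,0],
  [0,0,0,0,0,0,0],
])

```text
time_s: 20.0
ee_pos: [443.2, 399.2, 62.9]
ee_rot: [-180.0, -0.0, 96.8]
force: [0.0, 0.3, -2.1]
gripper_width: 19.7
gripper_force: 8.0
```

step_arm([
  [0,0,0,0,0,0,1],
  [0,0,0,0,0,0,1],
  [0,0,0,0,0,0,1],
  [0,0,0,0,0,0,1],
  [0,0,-10,0,0,0,1],
  [0,0,-10,0,0,0,1],
  [0,0,-10,0,0,0,1],
  [0,0,-10,0,0,0,1],
])

```text
time_s: 21.0
ee_pos: [443.3, 399.2, 63.0]
ee_rot: [180.0, -0.0, 137.1]
force: [-0.1, 0.2, 0.4]
gripper_width: 91.2
gripper_force: 0.0
```

step_arm([
  [0,0,-10,0,0,0,1],
  [0,0,-10,0,0,0,1],
  [0,0,-10,0,0,0,1],
  [0,0,-10,0,0,0,1],
  [0,0,-10,0,0,0,1],
  [0,0,0,0,0,0,1],
  [0,0,0,0,0,0,0],
  [0,0,0,0,0,0,0],
])

```text
time_s: 22.0
ee_pos: [443.2, 399.2, 63.0]
ee_rot: [180.0, 0.0, -173.3]
force: [-1.1, -0.8, 0.3]
gripper_width: 73.9
gripper_force: 0.0
```

step_arm([
  [0,0,0,0,0,0,0],
  [0,0,0,0,0,0,0],
  [0,0,0,0,0,0,0],
  [0,0,0,0,0,0,0],
  [0,0,0,0,0,0,0],
  [0,0,0,0,0,0,0],
  [0,0,0,0,0,0,0],
  [0,0,0,0,0,0,0],
], force=30)

```text
time_s: 23.0
ee_pos: [443.1, 399.0, 62.8]
ee_rot: [-180.0, -0.0, -173.2]
force: [0.0, 0.7, -1.6]
gripper_width: 19.9
gripper_force: 30.0
```

B is held with its origin on the tool axis. Lift and carry to station_2 by way of x≈410.

```bash
python3 - <<'E'
from plan import *
R=Rn.from_euler("xyz",[180,0,-173.2],degrees=True)
plan([405,150,222],183,6,0,np.array([443.1,399,222]),R)
R=Rn.from_euler("xyz",[180,0,183],degrees=True)
plan([450,-112.7,222],180.7,7,0,np.array([405,150,222]),R)
E
```

```text
end [405. 150. 222.]
[0.0, 0.0, 0.6, 11.2, -40.5, 0.0, 0.0],
[0.0, 0.0, 0.6, 10.8, -40.6, 0.0, 0.0],
[0.0, 0.0, 0.7, 10.4, -40.7, 0.0, 0.0],
[0.0, 0.0, 0.6, 9.9, -40.8, 0.0, 0.0],
[0.0, 0.0, 0.7, 9.4, -40.9, 0.0, 0.0],
[0.0, 0.0, 0.6, 8.9, -40.9, 0.0, 0.0],
end [ 450.  -112.7  222. ]
[0.0, 0.0, 0.3, -4.5, -37.8, 0.0, 0.0],
[0.0, 0.0, 0.3, -4.6, -37.8, 0.0, 0.0],
[0.0, 0.0, 0.3, -4.9, -37.8, 0.0, 0.0],
[0.0, 0.0, 0.4, -5.0, -37.7, 0.0, 0.0],
[0.0, 0.0, 0.3, -5.3, -37.7, 0.0, 0.0],
[0.0, 0.0, 0.4, -5.5, -37.7, 0.0, 0.0],
[0.0, 0.0, 0.3, -5.8, -37.6, 0.0, 0.0],
```

step_arm([
  [0,0,0,0,0,-5,0],
  [0,0,0,0,0,-15,0],
  [0,0,0,0,0,-30,0],
  [0,0,0,0,0,-35,0],
  [0,0,0,0,0,-40,0],
  [0,0,0,0,0,-35,0],
  [0,0,0,0,0,0,0],
  [0,0,0,0,0,0,0],
])

```text
time_s: 24.0
ee_pos: [442.7, 398.7, 222.4]
ee_rot: [-180.0, -0.1, -173.2]
force: [-0.3, -0.6, -1.1]
gripper_width: 20.0
gripper_force: 30.0
```

step_arm([
  [0,0,0.6,11,-40.5,0,0],
  [0,0,0.6,11,-40.5,0,0],
  [0,0,0.6,10.5,-40.5,0,0],
  [0,0,0.6,10,-41,0,0],
  [0,0,0.7,9.5,-41,0,0],
  [0,0,0.6,9,-41,0,0],
  [0,0,0.3,-4.5,-38,0,0],
  [0,0,0.3,-4.5,-38,0,0],
])

```text
time_s: 25.0
ee_pos: [416.6, 73.2, 221.5]
ee_rot: [-180.0, -0.2, -177.5]
force: [1.1, -0.4, -1.2]
gripper_width: 20.0
gripper_force: 30.0
```

step_arm([
  [0,0,0.4,-5,-38,0,0],
  [0,0,0.4,-5,-38,0,0],
  [0,0,0.4,-5,-37.5,0,0],
  [0,0,0.3,-5.5,-37.5,0,0],
  [0,0,0.3,-6,-37,0,0],
  [0,0,0,0,0,20,0],
  [0,0,0,0,0,30,0],
  [0,0,0,0,0,30,0],
])

```text
time_s: 26.0
ee_pos: [448.5, -112.4, 140.6]
ee_rot: [179.9, -0.2, -179.4]
force: [0.5, 0.4, -0.7]
gripper_width: 19.8
gripper_force: 30.0
```

```bash
python3 plan.py 450 -112.7 116 180.7 2 0; python3 - <<'E'
from h import *
t=grab("top");s=grab("scene")
cv2.imwrite("pics/c7.png",np.hstack([crop(t.img,320,230,420,310,4),crop(s.img,330,170,430,250,4)]))
E
```

```text
end [ 450.  -112.7  116. ]
[0.0, -0.1, 0.0, -0.8, -0.2, 12.3, 0.0],
[0.1, -0.1, -0.1, -0.7, -0.2, 12.3, 0.0],
```

View pics/c7.png

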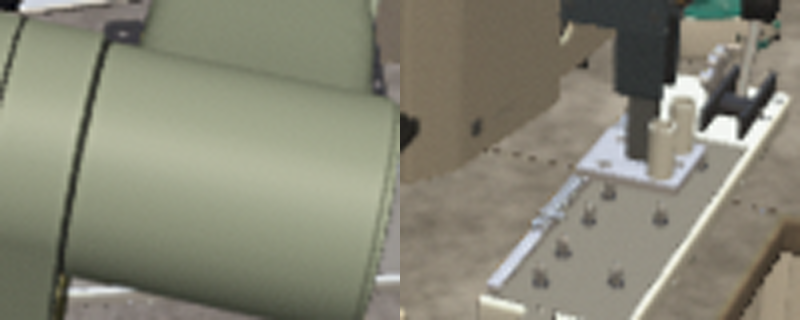

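The scene crop shows the carrier above the station_2 studs, held upright with its single-hole and cup edge towards the robot. Lower to just above the studs.

step_arm([
  [0,0,0,0,0,15,0],
  [0,0,0,0,0,12,0],
  [0,0,0,0,0,2,0],
  [0,0,0,0,0,0,0],
  [0,0,0,0,0,0,0],
  [0,0,0,0,0,0,0],
  [0,0,0,0,0,0,0],
  [0,0,0,0,0,0,0],
], force=20)

```text
time_s: 27.1
ee_pos: [449.9, -112.5, 114.0]
ee_rot: [180.0, 0.0, -179.3]
force: [0.3, 0.3, -1.2]
gripper_width: 19.8
gripper_force: 20.0
```

step_arm([
  [0,0,0,0,0,3,0],
  [0,0,0,0,0,3,0],
  [0,0,0,0,0,2,0],
  [0,0,0,0,0,2,0],
  [0,0,0,0,0,0,0],
  [0,0,0,0,0,0,0],
  [0,0,0,0,0,0,0],
  [0,0,0,0,0,0,0],
])

```text
time_s: 28.1
ee_pos: [450.5, -112.7, 104.2]
ee_rot: [-180.0, 0.1, -179.3]
force: [4.9, -0.0, 2.0]
gripper_width: 20.2
gripper_force: 20.0
```

The studs are in the holes, with 5 N of push towards +x. Ease +x and go down.

step_arm([
  [0,0,0,-1,0,0,0],
  [0,0,0,-0.5,0,2,0],
  [0,0,0,0,0,2,0],
  [0,0,0,0,0,2,0],
  [0,0,0,0,0,2,0],
  [0,0,0,0,0,2,0],
  [0,0,0,0,0,1,0],
  [0,0,0,0,0,0,0],
])

```text
time_s: 29.1
ee_pos: [451.3, -112.4, 93.0]
ee_rot: [180.0, -0.0, -179.3]
force: [4.5, 0.1, 2.1]
gripper_width: 20.1
gripper_force: 20.0
```

Carrier B is flat on the deck (TCP z 93.0 against 92.8 expected). The x load puts the station centre at x≈453, which agrees with the z=32 fit. Release and rise.

step_arm([
  [0,0,0,-1,0,0.5,0],
  [0,0,0,-0.5,0,0,0],
  [0,0,0,0,0,0,0.5],
  [0,0,0,0,0,0,1],
  [0,0,0,0,0,0,1],
  [0,0,0,0,0,-10,1],
  [0,0,0,0,0,-30,1],
  [0,0,0,5,0,-40,1],
])

```text
time_s: 30.1
ee_pos: [447.3, -112.4, 173.2]
ee_rot: [180.0, -0.1, -179.3]
force: [0.7, 0.2, -0.3]
gripper_width: 76.7
gripper_force: 0.0
```

step_arm([
  [0,0,0,10,0,-40,1],
  [0,0,0,15,20,-20,1],
  [0,0,0,15,45,0,1],
  [0,0,0,5,55,0,1],
  [0,0,0,0,60,0,1],
  [0,0,0,-5,60,0,1],
  [0,0,0,-15,50,0,1],
  [0,0,0,-20,50,0,1],
])

```text
time_s: 31.1
ee_pos: [438.7, 229.2, 233.4]
ee_rot: [180.0, 0.1, -179.3]
force: [0.8, -0.6, -0.0]
gripper_width: 91.4
gripper_force: 0.0
```

```bash
python3 - <<'E'
from h import *
t=grab("top");s=grab("scene")
cv2.imwrite("pics/c8.png",np.vstack([crop(t.img,320,240,470,310,4)[:,:600],np.hstack([crop(t.img,160,230,250,305,4)[:,:300],crop(s.img,240,260,340,335,4)[:,:300]])]))
E
```

```text
(no output)
```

View pics/c8.png

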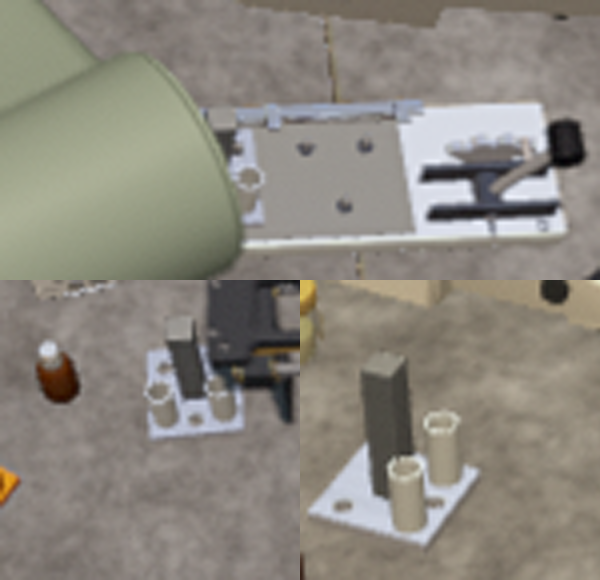

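Carrier B sits on station_2, the lever leans right, and carrier A is at the same pixels as before. Approaching A, first along y and then x to stay clear of the microscope.

```bash
python3 - <<'E'
from plan import *
t=grab("top"); print("pot",t.back([[238,210]],55))
plan([450,375,222],95.1,9,1)
R=Rn.from_euler("xyz",[180,0,95.1],degrees=True)
plan([575.2,370.2,180],95.1,4,1,np.array([450,375,222.]),R)
E
```

```text
pot [[714.14489543 279.23676808  55.        ]]
end [450. 375. 222.]
[0.0, 0.0, 9.5, -1.5, 16.2, 1.2, 1.0],
[0.0, 0.0, 9.5, 1.2, 16.2, 1.2, 1.0],
[0.0, 0.0, 9.5, 3.9, 15.8, 1.2, 1.0],
[0.0, 0.0, 9.5, 6.5, 14.9, 1.1, 1.0],
[0.0, 0.0, 9.6, 8.8, 13.6, 1.2, 1.0],
[0.0, 0.0, 9.5, 11.0, 12.0, 1.1, 1.0],
[0.0, 0.0, 9.6, 12.8, 10.0, 1.2, 1.0],
[0.0, 0.0, 9.5, 14.3, 7.7, 1.1, 1.0],
[0.0, 0.0, 9.6, 15.3, 5.3, 1.2, 1.0],
end [575.2 370.2 180. ]
[0.0, 0.0, 0.0, -4.0, 31.1, 10.5, 1.0],
[0.0, 0.0, 0.0, -4.0, 31.1, 10.5, 1.0],
[0.0, 0.0, 0.0, -4.0, 31.0, 10.5, 1.0],
[0.0, 0.0, 0.0, -3.9, 31.1, 10.5, 1.0],
```

step_arm([
  [0,0,9.5,-1.5,16,1,1],
  [0,0,9.5,1,16,1,1],
  [0,0,9.5,4,16,1,1],
  [0,0,9.5,6.5,15,1,1],
  [0,0,9.5,9,13.5,1,1],
  [0,0,9.5,11,12,1,1],
  [0,0,9.5,13,10,1,1],
  [0,0,9.5,14.5,8,1,1],
])

```text
time_s: 32.25
ee_pos: [448.7, 356.3, 225.0]
ee_rot: [-180.0, 0.0, 104.3]
force: [1.2, -0.2, 0.5]
gripper_width: 91.2
gripper_force: 0.0
```

step_arm([
  [0,0,9.5,15,5,1,1],
  [0,0,0,-4,31,10,1],
  [0,0,0,-4,31,10,1],
  [0,0,0,-4,31,10,1],
  [0,0,0,-4,31,10,1],
  [0,0,0,0,0,25,1],
  [0,0,0,0,0,25,1],
  [0,0,0,0,0,0,1],
])

```text
time_s: 33.25
ee_pos: [573.6, 366.2, 131.8]
ee_rot: [-179.7, 0.2, 95.1]
force: [-0.1, 0.2, 0.5]
gripper_width: 90.7
gripper_force: 0.0
```

```bash
python3 plan.py 575.2 370.2 62 95.1 5 1; python3 - <<'E'
from h import *
s=grab("scene")
cv2.imwrite("pics/c9.png",crop(s.img,230,230,350,350,4))
E
```

```text
end [575.2 370.2  62. ]
[-0.1, 0.0, 0.0, 0.8, 0.5, 14.0, 1.0],
[0.0, 0.0, 0.0, 0.8, 0.4, 13.9, 1.0],
[-0.1, 0.1, 0.0, 0.8, 0.4, 14.0, 1.0],
[0.0, 0.0, 0.0, 0.8, 0.4, 13.9, 1.0],
[-0.1, 0.1, 0.0, 0.8, 0.4, 14.0, 1.0],
```

View pics/c9.png

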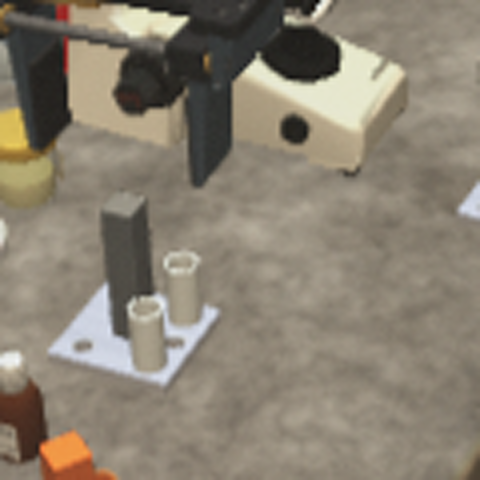

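The fingers straddle the post top at (125,205) evenly. Descend and centre along x.

step_arm([
  [0,0,0,1,0.5,18,1],
  [0,0,0,1,0.5,20,1],
  [0,0,0,1,0.5,20,1],
  [0,0,0,0.5,0,9,1],
  [0,0,0,0,0,2,1],
  [0,0,0,0,0,0,0],
  [0,0,0,0,0,0,0],
  [0,0,0,0,0,0,0],
], force=8)

```text
time_s: 34.3
ee_pos: [576.2, 372.2, 65.1]
ee_rot: [179.9, -0.0, 95.2]
force: [0.5, -0.2, -0.3]
gripper_width: 64.3
gripper_force: 0.0
```

step_arm([
  [0,0,0,0,0,0,0],
  [0,0,0,0,0,0,0],
  [0,0,0,0,0,0,0],
  [0,0,0,0,0,0,0],
  [0,0,0,0,0,0,0],
  [0,0,0,0,0,0,0],
  [0,0,0,0,0,0,0],
  [0,0,0,0,0,0,0],
])

```text
time_s: 35.3
ee_pos: [575.9, 372.0, 64.3]
ee_rot: [-180.0, 0.0, 95.2]
force: [0.0, -0.0, -1.2]
gripper_width: 19.9
gripper_force: 8.0
```

step_arm([
  [0,0,0,0,0,0,1],
  [0,0,0,0,0,0,1],
  [0,0,0,0,0,0,1],
  [0,0,0,0,0,0,1],
  [0,0,-10,0,0,0,1],
  [0,0,-10,0,0,0,1],
  [0,0,-10,0,0,0,1],
  [0,0,-10,0,0,0,1],
])

```text
time_s: 36.3
ee_pos: [576.0, 372.1, 64.5]
ee_rot: [180.0, -0.0, 135.5]
force: [-0.0, 0.0, 0.3]
gripper_width: 91.3
gripper_force: 0.0
```

step_arm([
  [0,0,-10,0,0,0,1],
  [0,0,-10,0,0,0,1],
  [0,0,-10,0,0,0,1],
  [0,0,-10,0,0,0,1],
  [0,0,-10,0,0,0,1],
  [0,0,0,0,0,0,1],
  [0,0,0,0,0,0,0],
  [0,0,0,0,0,0,0],
])

```text
time_s: 37.3
ee_pos: [576.0, 372.1, 64.5]
ee_rot: [180.0, 0.0, -174.9]
force: [0.3, -0.4, 0.6]
gripper_width: 74.2
gripper_force: 0.0
```

step_arm([
  [0,0,0,0,0,0,0],
  [0,0,0,0,0,0,0],
  [0,0,0,0,0,0,0],
  [0,0,0,0,0,0,0],
  [0,0,0,0,0,0,0],
  [0,0,0,0,0,0,0],
  [0,0,0,0,0,0,0],
  [0,0,0,0,0,0,0],
], force=30)

```text
time_s: 38.3
ee_pos: [575.9, 372.0, 64.4]
ee_rot: [-180.0, -0.0, -174.8]
force: [0.3, -0.2, -1.0]
gripper_width: 19.9
gripper_force: 30.0
```

Held. Plan the carry to station_3, expected at (454.5, -208.8).

step_arm([
  [0,0,0,0,0,-5,0],
  [0,0,0,0,0,-15,0],
  [0,0,0,0,0,-30,0],
  [0,0,0,0,0,-40,0],
  [0,0,0,0,0,-40,0],
  [0,0,0,0,0,-30,0],
  [0,0,0,0,0,0,0],
  [0,0,0,0,0,0,0],
])

```text
time_s: 39.3
ee_pos: [575.3, 371.7, 223.3]
ee_rot: [-180.0, -0.1, -174.8]
force: [-0.0, -0.9, -2.9]
gripper_width: 19.6
gripper_force: 30.0
```

```bash
python3 - <<'E'
from plan import *
E=lambda y:Rn.from_euler("xyz",[180,0,y],degrees=True)
plan([415,330,224],185,4,0)
plan([400,150,224],183,4,0,np.array([415,330,224.]),E(185))
plan([454.5,-208.8,224],180.7,8,0,np.array([400,150,224.]),E(183))
E
```

```text
end [415. 330. 224.]
[0.0, 0.0, 0.0, 40.9, -6.8, -0.1, 0.0],
[0.0, 0.0, 0.1, 40.8, -6.7, -0.1, 0.0],
[0.0, -0.1, 0.0, 40.8, -6.8, -0.1, 0.0],
[0.0, 0.0, 0.1, 40.9, -6.9, -0.1, 0.0],
end [400. 150. 224.]
[0.0, 0.0, 0.5, 7.7, -44.5, 0.0, 0.0],
[0.0, 0.0, 0.5, 7.3, -44.6, 0.0, 0.0],
[0.0, 0.0, 0.5, 6.8, -44.6, 0.0, 0.0],
[0.0, 0.0, 0.5, 6.5, -44.7, 0.0, 0.0],
end [ 454.5 -208.8  224. ]
[0.0, 0.0, 0.3, -4.5, -45.1, 0.0, 0.0],
[0.0, 0.0, 0.3, -4.7, -45.1, 0.0, 0.0],
[0.0, 0.0, 0.3, -4.9, -45.1, 0.0, 0.0],
[0.0, 0.0, 0.3, -5.2, -45.1, 0.0, 0.0],
[0.0, 0.0, 0.3, -5.4, -45.0, 0.0, 0.0],
[0.0, 0.0, 0.3, -5.6, -45.0, 0.0, 0.0],
[0.0, 0.0, 0.3, -5.9, -45.0, 0.0, 0.0],
[0.0, 0.0, 0.2, -6.1, -45.0, 0.0, 0.0],
```

step_arm([
  [0,0,0,41,-7,0,0],
  [0,0,0,41,-7,0,0],
  [0,0,0,41,-7,0,0],
  [0,0,0,41,-7,0,0],
  [0,0,0.5,7.5,-44.5,0,0],
  [0,0,0.5,7.5,-44.5,0,0],
  [0,0,0.5,7,-44.5,0,0],
  [0,0,0.5,6.5,-44.5,0,0],
])

```text
time_s: 40.3
ee_pos: [399.1, 148.0, 222.8]
ee_rot: [-179.9, -0.2, -176.8]
force: [1.4, -0.0, -2.5]
gripper_width: 20.2
gripper_force: 30.0
```

step_arm([
  [0,0,0.3,-4.5,-45,0,0],
  [0,0,0.3,-4.5,-45,0,0],
  [0,0,0.3,-5,-45,0,0],
  [0,0,0.3,-5,-45,0,0],
  [0,0,0.3,-5.5,-45,0,0],
  [0,0,0.3,-5.5,-45,0,0],
  [0,0,0.3,-6,-45,0,0],
  [0,0,0.3,-6,-45,0,0],
])

```text
time_s: 41.3
ee_pos: [454.9, -209.6, 222.6]
ee_rot: [179.9, -0.2, -179.3]
force: [0.9, -0.4, -1.4]
gripper_width: 19.9
gripper_force: 30.0
```

step_arm([
  [0,0,0,0,0,20,0],
  [0,0,0,0,0,30,0],
  [0,0,0,0,0,30,0],
  [0,0,0,0,0,20,0],
  [0,0,0,0,0,5,0],
  [0,0,0,0,0,0,0],
  [0,0,0,0,0,0,0],
  [0,0,0,0,0,0,0],
])

```text
time_s: 42.3
ee_pos: [456.2, -208.7, 120.2]
ee_rot: [-180.0, 0.1, -179.2]
force: [-0.5, -0.8, -2.1]
gripper_width: 19.9
gripper_force: 30.0
```

```bash
python3 plan.py 454.5 -208.8 115 180.7 2 0
```

```text
end [ 454.5 -208.8  115. ]
[0.0, 0.0, 0.0, 0.9, 0.0, 2.6, 0.0],
[0.0, 0.1, 0.1, 0.8, -0.1, 2.6, 0.0],
```

step_arm([
  [0,0,0,1,0,4,0],
  [0,0,0,0.7,0,3,0],
  [0,0,0,0,0,3,0],
  [0,0,0,0,0,3,0],
  [0,0,0,0,0,2,0],
  [0,0,0,0,0,0,0],
  [0,0,0,0,0,0,0],
  [0,0,0,0,0,0,0],
], force=20)

```text
time_s: 43.3
ee_pos: [454.2, -208.6, 104.6]
ee_rot: [-180.0, 0.0, -179.2]
force: [0.6, -0.4, -2.2]
gripper_width: 19.9
gripper_force: 20.0
```

No resistance on any axis, so it is well aligned. Continue down.

step_arm([
  [0,0,0,0,0,2,0],
  [0,0,0,0,0,2,0],
  [0,0,0,0,0,2,0],
  [0,0,0,0,0,2,0],
  [0,0,0,0,0,2,0],
  [0,0,0,0,0,0.5,0],
  [0,0,0,0,0,0,0],
  [0,0,0,0,0,0,0],
])

```text
time_s: 44.3
ee_pos: [454.3, -208.6, 94.3]
ee_rot: [-180.0, 0.0, -179.2]
force: [-1.0, -0.2, 5.0]
gripper_width: 19.9
gripper_force: 20.0
```

Seated at z 94.3 with deck contact. Release, rise and turn for the lever.

step_arm([
  [0,0,0,0,0,0,0.5],
  [0,0,0,0,0,0,1],
  [0,0,0,0,0,0,1],
  [0,0,0,0,0,0,1],
  [0,0,0,0,0,-10,1],
  [0,0,0,0,0,-30,1],
  [0,0,0,0,0,-30,1],
  [0,0,0,0,0,-30,1],
])

```text
time_s: 45.3
ee_pos: [454.2, -208.6, 195.6]
ee_rot: [-180.0, 0.0, -179.2]
force: [0.2, -0.1, -0.0]
gripper_width: 91.0
gripper_force: 0.0
```

```bash
python3 plan.py 440 -235 190 90 9 1;  python3 - <<'E'
from h import *
t=grab("top");s=grab("scene")
cv2.imwrite("pics/c10.png",np.hstack([crop(t.img,320,230,470,310,3)[:,:400],crop(s.img,330,165,430,255,4)[:240*1]]) if 0 else np.vstack([crop(t.img,310,240,470,310,4),cv2.copyMakeBorder(crop(s.img,330,165,450,245,4),0,0,0,160,0)]))
E
```

```text
end [ 440. -235.  190.]
[0.0, 0.0, 10.1, 1.6, -2.9, 0.6, 1.0],
[0.0, 0.0, 10.1, 1.1, -3.2, 0.6, 1.0],
[0.0, 0.0, 10.1, 0.5, -3.3, 0.6, 1.0],
[0.0, 0.0, 10.1, -0.1, -3.3, 0.6, 1.0],
[0.0, 0.0, 10.1, -0.6, -3.3, 0.6, 1.0],
[0.0, 0.0, 10.1, -1.2, -3.1, 0.7, 1.0],
[0.0, 0.0, 10.1, -1.7, -2.8, 0.6, 1.0],
[0.0, 0.0, 10.0, -2.2, -2.5, 0.7, 1.0],
[0.0, 0.0, 10.1, -2.7, -2.0, 0.6, 1.0],
```

View pics/c10.png

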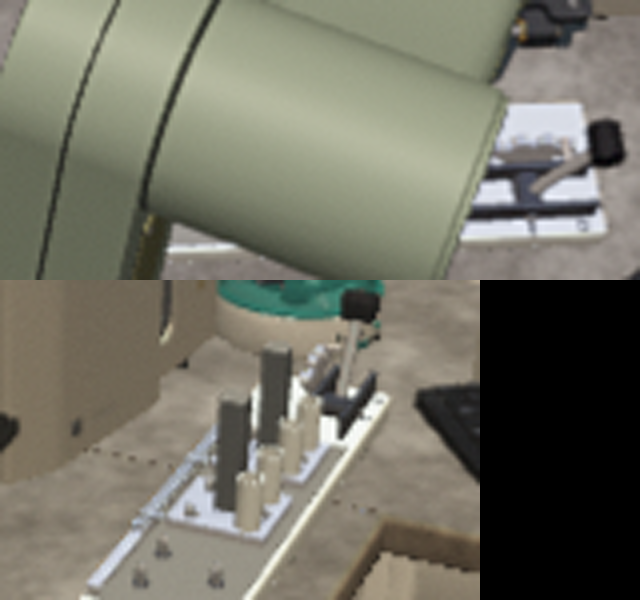

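Both carriers lie flat on stations 2 and 3 in the scene crop. The knob is still to the right, at (605,143) in the top crop. Move over the knob and pinch its flat ends.

step_arm([
  [0,0,10,1.5,-3,0.5,1],
  [0,0,10,1,-3,0.5,1],
  [0,0,10,0.5,-3,0.5,1],
  [0,0,10,0,-3,0.5,1],
  [0,0,10,-0.5,-3,0.5,1],
  [0,0,10,-1,-3,0.5,1],
  [0,0,10,-1.5,-3,0.5,1],
  [0,0,10,-2,-2.5,0.5,1],
])

```text
time_s: 46.4
ee_pos: [441.1, -230.4, 189.1]
ee_rot: [-179.9, -0.1, 100.4]
force: [0.1, -0.6, -0.7]
gripper_width: 91.2
gripper_force: 0.0
```

step_arm([
  [0,0,10,-3,-2,0,1],
  [0,0,0,-30,-2,0,1],
  [0,0,0,-30,-2,0,1],
  [0,0,0,-30,-2,0,1],
  [0,0,0,-28,-1,0,1],
  [0,0,0,0,0,20,1],
  [0,0,0,0,0,20,1],
  [0,0,0,0,0,0,1],
])

```text
time_s: 47.4
ee_pos: [433.6, -351.1, 147.8]
ee_rot: [-179.8, -0.2, 90.8]
force: [-0.7, -0.4, -0.2]
gripper_width: 91.3
gripper_force: 0.0
```

```bash
python3 plan.py 433 -354.5 95 90 4 1
```

```text
end [ 433.  -354.5   95. ]
[-0.1, 0.0, 0.2, -0.9, -0.1, 13.2, 1.0],
[0.0, -0.1, 0.2, -0.9, -0.1, 13.2, 1.0],
[-0.1, 0.0, 0.2, -0.9, -0.2, 13.2, 1.0],
[0.0, -0.1, 0.2, -0.9, -0.1, 13.2, 1.0],
```

step_arm([
  [0,0,0,-0.5,0,16,1],
  [0,0,0,-0.5,0,18,1],
  [0,0,0,0,0,14,1],
  [0,0,0,0,0,4,1],
  [0,0,0,0,0,0,0],
  [0,0,0,0,0,0,0],
  [0,0,0,0,0,0,0],
  [0,0,0,0,0,0,0],
], force=20)

```text
time_s: 48.4
ee_pos: [435.0, -353.1, 98.3]
ee_rot: [180.0, 0.0, 90.8]
force: [-0.1, 0.0, 0.2]
gripper_width: 54.0
gripper_force: 0.0
```

step_arm([
  [0,0,0,0,0,0,0],
  [0,0,0,0,0,0,0],
  [0,0,0,0,0,0,0],
  [0,0,0,0,0,0,0],
  [0,0,0,0,0,0,0],
  [0,0,0,0,0,0,0],
  [0,0,0,0,0,0,0],
  [0,0,0,0,0,0,0],
])

```text
time_s: 49.4
ee_pos: [433.6, -353.0, 97.9]
ee_rot: [-179.9, -0.0, 90.8]
force: [-4.4, -0.4, 3.2]
gripper_width: 28.1
gripper_force: 20.0
```

Gripped at 28 mm, the knob's length. Follow the arc back to upright.

step_arm([
  [0,0,0,5.5,0,-2.5,0],
  [0,0,0,5.5,0,-2,0],
  [0,0,0,5.5,0,-1.5,0],
  [0,0,0,5.5,0,-1.5,0],
  [0,0,0,5.5,0,-1,0],
  [0,0,0,5.5,0,-0.5,0],
  [0,0,0,5.5,0,0,0],
  [0,0,0,0,0,0,0],
])

```text
time_s: 50.4
ee_pos: [433.1, -314.1, 107.4]
ee_rot: [-179.9, -0.0, 90.8]
force: [-6.5, 1.5, 6.1]
gripper_width: 28.1
gripper_force: 20.0
```

step_arm([
  [0,0,0,0,0,0,0],
  [0,0,0,0,0,0,0],
  [0,0,0,0,0,0,0.5],
  [0,0,0,0,0,0,1],
  [0,0,0,0,0,0,1],
  [0,0,0,0,0,0,1],
  [0,0,0,0,0,-15,1],
  [0,0,0,0,0,-30,1],
])

```text
time_s: 51.4
ee_pos: [433.9, -314.1, 152.2]
ee_rot: [-179.9, -0.1, 90.8]
force: [0.2, -0.4, -0.0]
gripper_width: 85.3
gripper_force: 0.0
```

Back off upward and towards the robot, well clear, then look at everything.

step_arm([
  [0,0,0,0,0,-40,1],
  [0,0,0,0,0,-40,1],
  [0,0,0,0,-20,0,1],
  [0,0,0,0,-40,0,1],
  [0,0,0,0,-40,0,1],
  [0,0,0,0,-30,0,1],
  [0,0,0,0,0,0,1],
  [0,0,0,0,0,0,1],
])

```text
time_s: 52.4
ee_pos: [304.6, -316.3, 231.9]
ee_rot: [180.0, -0.0, 90.8]
force: [-0.2, -0.7, -0.3]
gripper_width: 91.2
gripper_force: 0.0
```

```bash
python3 - <<'E'
from h import *
t=grab("top");s=grab("scene")
a=crop(t.img,310,240,470,310,5);b=crop(s.img,330,165,450,235,4)
c=crop(t.img,120,200,200+0+120,300,2)
cv2.imwrite("pics/c11.png",np.vstack([a[:300],np.hstack([b,crop(s.img,220,220,380,360,2)])[:280]]) if 0 else np.vstack([a[:310],np.hstack([b[:280],crop(s.img,220,220,380,360,2)])]))
E
```

```text
(no output)
```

View pics/c11.png

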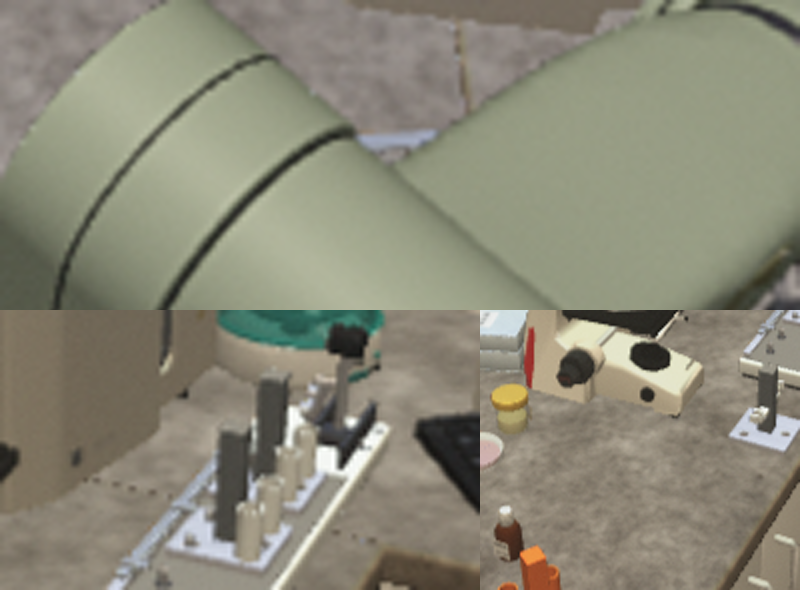

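The clip plate, bottle, pot and carriers all stand. The arm hides the lever from above, so I swing it left to confirm the notch.

step_arm([
  [0,0,0,30,20,0,1],
  [0,0,0,50,15,0,1],
  [0,0,0,60,5,0,1],
  [0,0,0,60,0,0,1],
  [0,0,0,60,0,0,1],
  [0,0,0,60,0,0,1],
  [0,0,0,60,0,0,1],
  [0,0,0,60,0,0,1],
])

```text
time_s: 53.5
ee_pos: [338.5, 126.9, 232.1]
ee_rot: [179.9, -0.0, 90.9]
force: [1.5, 0.7, 0.1]
gripper_width: 91.4
gripper_force: 0.0
```

step_arm([
  [0,0,0,60,0,0,1],
  [0,0,0,60,0,0,1],
  [0,0,0,60,0,0,1],
  [0,0,0,40,0,0,1],
  [0,0,0,0,0,0,1],
  [0,0,0,0,0,0,1],
  [0,0,0,0,0,0,1],
  [0,0,0,0,0,0,1],
])

```text
time_s: 54.5
ee_pos: [335.6, 343.4, 232.2]
ee_rot: [180.0, -0.0, 90.7]
force: [-0.2, -0.8, 1.2]
gripper_width: 90.8
gripper_force: 0.0
```

```bash
python3 - <<'E'
from h import *
t=grab("top");s=grab("scene")
cv2.imwrite("pics/c12.png",np.vstack([crop(t.img,312,250,472,305,5),np.hstack([crop(s.img,330,165,450,245,4),crop(t.img,340,150,440,250,3)[:,:300] if 0 else cv2.resize(crop(t.img,300,200,400,300,3),(320,320))])]))
g=cv2.cvtColor(t.img,cv2.COLOR_BGR2GRAY)[262:286,425:470]; y,x=np.nonzero(g<35); print(len(x),x.mean()+425,y.mean()+262)
print(t.back([[x.mean()+425,y.mean()+262]],119), t.proj([[434,-315-85*np.sin(a),35+85*np.cos(a)] for a in(-.45,0,.45)]))
E
```

```text
61 446.8032786885246 276.21311475409834
[[ 428.25040175 -311.37569484  119.        ]] [[434.073375   276.01032462]
 [447.8456829  274.18000839]
 [460.3714122  275.18998847]]
```

View pics/c12.png

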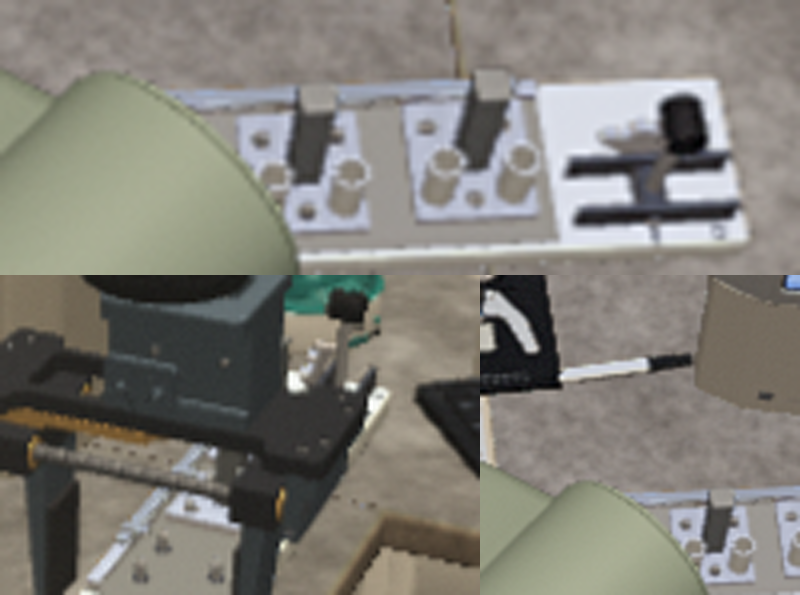

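The knob is at (447-448, 275), and upright predicts 447.8, so the lever is in the run notch. Both carriers lie flat and the marker is in place. Hand in.

```bash
python3 -c "
from workcell import *
print(job_done())"
```

```text
the job is handed in; nothing more can be done
None
```

The job is handed in, with no verdict returned: in the last pictures both carriers present lie flat on stations 2 and 3, the clip plate stands upright on the worktop, the lever is in the run notch and the bystanders are where they stood.

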